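# Show the notched specimen slide to the label reader

## Robot

A 7-joint arm with a two-finger parallel gripper is mounted at the origin on the work surface. World frame = base frame: x ahead of the robot, y to its left, z up, the work surface at z = 0. Lengths are in m, angles in rad, forces in N, time in s.
With the tool pointing down it reaches from about 0.4 to 0.9 m from the base axis. Payload 5.5 kg.
Tool frame: the origin (TCP) lies on the front face of the gripper's body, between the roots of the fingers; the fingertips stand 66 mm ahead of it and the grasp point (between the pads) lies ahead of it (ctrl.grip_depth is the z of the grasp point in the tool frame, in m); z points along the fingers, y is the direction in which the jaws open and shut (so a half turn about z gives the same grasp; the last joint's range is limited). The gripper opens to 92 mm and grips with 3 to 60 N. Pads are 19 mm wide; open, the fingers measure 130 mm over their backs; the gripper's body (75 mm by 190 mm) begins 47 mm behind the grasp point.
Start: joints at [-0.867, 0.501, -0.427, 1.55, 0.221, 1.138, -0.21], TCP at [0.277, 0.588, 0.292] pointing down, gripper open.
Joint ranges: [-2.88, 2.88], [-0.31, 2.03], [-1.54, 1.56], [0.2, 2.42], [-1.41, 4.55], [0.19, 2.02], [-2.57, 2.57]. Speed limits (rad/s): [2.57, 2.57, 3.14, 3.14, 3.14, 3.14, 3.14].

## Interface

Orientations are given as [roll, pitch, yaw] about the fixed x, y, z axes, in that order (R = Rz(yaw) Ry(pitch) Rx(roll)).
In Python, from bench import ctrl gives the robot as it stands. The module is installed in compiled form; this text tells all that it offers.
- The arm moves only by the tool jog_arm, never from a script. Its argument "moves" is one flat list of numbers, 5 for each row, row after row: the closure, from 0 (fully open) to 1 (shut), then the shift along the tool's x, y, z in cm, then the turn about the tool's z in rad. In form: [hand, dx, dy, dz, turn, hand, dx, dy, dz, turn, ...]. A call has 1 to 5 rows; each row shifts and turns the commanded pose from where the row before left it, along the tool's axes as they then stand; what a row does not reach is not made up. A row lasts 1/8 s, in which the tool goes at most 62.5 mm and 10.7 degrees, less where a joint would pass 70% of its speed; a pose out of reach is approached as far as the arm can. A call with a gripper value outside its range is refused whole. The fingers move at their own pace and stop on an object; "newtons" is the grip in N (left out, the last holds). Time passes only in rows, so rows that do not move let the fingers close. It gives the time, the measured TCP pose, the force and the opening at its end, in the units of the state.
- ctrl.state(): the state, without advancing time (a new reading comes with each control period).
- ctrl.snapshot(name): name is "side" or "top" or "wrist"; returns a dict with "pixels" (400x640x3 uint8, blue, green, red), "range_z" (400x640 float32, m along the optical axis (not along the pixel's ray), 0 where there is no reading), "fovy" (degrees; the focal length in pixels is half the picture's height over the tangent of half this angle, whatever the lens; pixels are square), "cx", "cy" (the principal point, pixels), "world_from_camera" (4x4, takes a point from camera to world coordinates); the wrist camera has in their place "hand_eye" (4x4, takes a point from camera to tool coordinates, whose origin is the TCP and whose axes are the flange's). Camera axes: x right, y up, looking along -z (the intrinsics and any distortion apply to the point x, -y, -z); pixel columns grow to the right and rows downward; lengths in m; the calibration is good to about 2 mm. A picture is of the moment at which its call begins: read the wrist's pose just before it.
- ctrl.finish_job(): hands the job in, once; it reports no verdict.
The state is a dict: "time": time; "joints": joint angles; "qvel": joint speeds; "joint_efforts": joint torques, N m; "position": TCP position; "ee_rot": TCP orientation; "wrist_force": force on the tool from outside, world axes, zero at the start; "torque": the same for the moment, N m; "gripper_width": opening from 0.0 (shut) to 1.0 (fully open).
Only numpy, scipy, OpenCV 4.12 (cv2) and the standard library are available. Lean on these libraries where they do the work, as an engineer would, in place of code of your own. Each camera call takes 0.05 s, during which the arm holds its last target. There are 200 camera calls.

## Task

Three resin specimen slides stand on edge in the small black rack; the one with a notched corner carries the code label, on one face of its frosted end. Take that slide out by its clear end, keeping the fingers off the frosted end, turn it label up and hold it still with the label squarely facing the window of the label reader, centred in front of it and about 10 cm away. Finish while holding it there; do not touch the reader and leave the other slides and the things on the bench where they are.

Things in the scene. Friction and masses are not known exactly. Their poses are not given: they have to be found in the camera images.
- slide_center (a point): centre of the notched slide, a clear resin plate 110 (x) by 10 (y) by 50 mm (z), about 66 g. It starts on its long edge in the rack, z up, centre 35 mm above the bench, label side any way. +x: to the frosted white end (x +25 to +55 mm; the rest is clear). A 12 x 12 mm notch is cut from that end's upper outer corner (+x, +z). +y: out of the label's face
- slide_label (a point): centre of the paper code label (22 x 32 mm) on the frosted end's +y face: 40 mm towards +x, 5 mm towards +y and 6 mm below slide_center; axes as the slide's, +y is the way the label looks. Seen from the label side with the notched edge on top, the frosted end is on the left
- slide: the notched slide as a whole, origin at the middle of its lower long edge (25 mm below slide_center), axes as slide_center
- other_slide_a_center (a point): centre of another slide of the same size standing in the rack: frosted end, no notch, no label; leave it there
- other_slide_b_center (a point): the same: a third slide, no notch, no label; leave it there
- rack: fixed black metal rack, origin under its centre. Base 80 (x) by 132 mm (y), 10 mm thick; slides stand on it along its x. Two combs at x = +-9 mm (4 to 14 mm) rise to 26 mm, so both ends of a slide are free at the sides. Grooves 12 mm wide at y = -44, -22, 0, 22, 44 mm; the three slides stand in the first, middle and last, in any order, tops at 60 mm above the bench
- reader_window (a point): middle of the reader's flat window (28 x 50 mm), about 27 cm above the bench. Its z axis is the line of sight: out of the window, down at 45 degrees and roughly back towards the robot; its y is level. The head behind it is 50 (x) by 74 mm (y) and reaches 90 mm back along -z
- reader: the reader's fixed stand: round foot 130 mm across, origin under its centre, a steel post 20 mm behind the centre (+x) that bends forward at 34 cm height to the head; the window lies 100 mm in front (-x) of the origin, 270 mm up
- petri_dish: closed petri dish, 91 mm across, 16 mm high, origin under its centre; leave it
- forceps: steel forceps lying flat, about 130 mm long along x, 6 mm high; leave them
- specimen_jar: amber jar, 52 mm across, 70 mm high, origin under its centre; leave it
- marker: marker pen lying along its x, 130 mm long, 13 mm thick; leave it
- loupe: black hand loupe standing on the bench, 42 mm across, 34 mm high; leave it
- frosted_end: the frosted white end of the notched slide, one piece with it (slide x +25 to +55 mm); origin and axes as body slide. The fingers stay off it
Not all that is in view belongs to the job. Several things look just like the rack: the one meant starts farthest from the robot's base.

How it is judged:
By the outcome, as a careful person would: the job done as asked, in the order asked, and still so for the second after the job is handed in, while the arm keeps its last pose, push and grip.
It also fails if it takes over 38 s, if anything falls off the work surface, if the arm or the gripper's body presses on something with over 40 N, if the wrist force passes 120 N, or if a joint passes its speed limit or range.

## Working session

There is one attempt and no reset: what is moved stays moved. The work goes in short steps, Python scripts to look and compute and a tool call to move; the robot and the scene stay as the last step left them, time stands still between calls to the robot, and variables do not carry over. Pictures are saved under pics/ and viewed, about 8 in all and at most 12, crops included, and the job is handed in when it is done.

Besides the shell and the picture viewer there is one more tool, called after "Emit:" as name(argument=value, ...), one argument or row to a line, values as JSON. jog_arm: Moves the arm, as the interface text tells. Its arguments: {"type":"object","properties":{"moves":{"type":"array"},"newtons":{"type":"number"}},"required":["moves"]}

```bash
mkdir -p pics; cat > h.py <<'E'
import numpy as np, cv2, pickle
from bench import ctrl
from scipy.spatial.transform import Rotation as R
def T_tool(s):
    T=np.eye(4); T[:3,:3]=R.from_euler('xyz',s['ee_rot']).as_matrix(); T[:3,3]=s['position']; return T
def snap(n):
    s=ctrl.state(); d=ctrl.snapshot(n)
    if n=='wrist': d['world_from_camera']=T_tool(s)@d['hand_eye']
    pickle.dump(d,open(f'{n}.pkl','wb')); return d
def load(n): return pickle.load(open(f'{n}.pkl','rb'))
def cloud(d):
    f=200/np.tan(np.radians(d['fovy'])/2); z=d['range_z']
    v,u=np.mgrid[:400,:640]
    P=np.stack([(u-d['cx'])*z/f,-(v-d['cy'])*z/f,-z,np.ones_like(z)],-1)
    W=(P@d['world_from_camera'].T)[...,:3]; W[z==0]=np.nan; return W
E
python3 - <<'E'
from h import *
ims=[]
for n in ['top','side']:
    d=snap(n); print(n,{k:v for k,v in d.items() if k not in('pixels','range_z')}); ims.append(d['pixels'])
    cv2.imwrite(f'pics/{n}0.png',d['pixels'])
print(ctrl.state(), ctrl.grip_depth)
E
```

```text
top {'fovy': 49.42361863571682, 'cx': 320.75990217995104, 'cy': 194.9104777781803, 'world_from_camera': array([[-2.35873878e-02,  9.86987283e-01, -1.59058917e-01,
         3.07903055e-01],
       [-9.99708900e-01, -2.40942071e-02, -1.25836683e-03,
         5.70806903e-02],
       [-5.07439053e-03,  1.58982933e-01,  9.87268291e-01,
         1.34213402e+00],
       [ 0.00000000e+00,  0.00000000e+00,  0.00000000e+00,
         1.00000000e+00]])}
side {'fovy': 42.83599226746805, 'cx': 325.71722849731, 'cy': 195.83254952641872, 'world_from_camera': array([[ 0.91680842,  0.28354294, -0.28118627,  0.11851659],
       [-0.39924082,  0.63618349, -0.66021007, -0.85473677],
       [-0.00831184,  0.71754719,  0.6964603 ,  1.12049073],
       [ 0.        ,  0.        ,  0.        ,  1.        ]])}
{'time': 0.1, 'joints': array([-0.86680726,  0.50174514, -0.42681187,  1.55136504,  0.22082079,
        1.13832772, -0.21030987]), 'qvel': array([-1.77071039e-03, -2.70128836e-03, -4.91155260e-04, -4.13347064e-04,
        6.95090864e-05, -2.22947778e-04, -3.30504021e-04]), 'joint_efforts': array([-1.17953451e-02, -5.67868137e+01, -5.83871171e+00, -2.79915369e+01,
       -6.90118130e-02,  2.38688977e-02,  2.09040473e-05]), 'position': array([0.27713903, 0.58736655, 0.29127984]), 'ee_rot': array([-3.13980679e+00, -3.43904570e-05,  2.70085848e+00]), 'wrist_force': array([ 0.19758311, -0.16466838, -0.48120688]), 'torque': array([0.03474427, 0.00261029, 0.00111146]), 'gripper_width': 1.0000438232406823} 0.0467
```

View pics/top0.png

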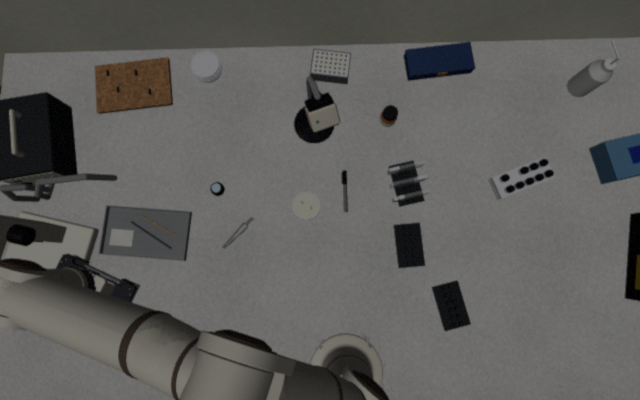

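View pics/side0.png

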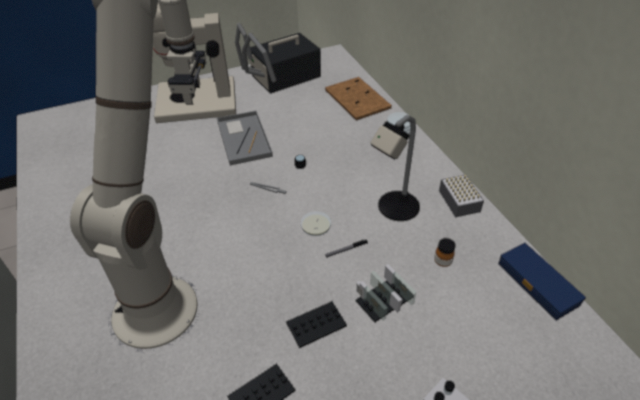

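Top view: three rack-like things are visible: (407,183) holding slides, (409,245) empty and (451,305) empty. The first is the farthest from the base and the only one with slides. The reader is at (318,115). I'll confirm with an enlarged crop.

```bash
python3 - <<'E'
from h import *
t=load('top'); s=load('side')
a=cv2.resize(t['pixels'][150:215,370:445],None,fx=5,fy=5,interpolation=cv2.INTER_CUBIC)
b=cv2.resize(s['pixels'][255:330,345:425],None,fx=5,fy=5,interpolation=cv2.INTER_CUBIC)
H=max(a.shape[0],b.shape[0]); pad=lambda i:cv2.copyMakeBorder(i,0,H-i.shape[0],0,0,0)
cv2.imwrite('pics/c1.png',np.clip(np.hstack([pad(a),pad(b)])*1.6,0,255).astype(np.uint8))
for n,d in(('top',t),('side',s)):
    W=cloud(d)
    for nm,u,v in ([('rack',407,183),('r2',409,245),('r3',451,305),('foot',303,127),('jar',389,112),('pen',345,190),('dish',306,205)] if n=='top' else [('foot',400,210),('jar',446,245)]): print(n,nm,W[v,u].round(3))
    # rack cloud
    m=(abs(W[...,0]-W0[0])<.1)&(abs(W[...,1]-W0[1])<.1) if n=='side' else None
    if n=='top': W0=W[183,407]; m=(abs(W[...,0]-W0[0])<.1)&(abs(W[...,1]-W0[1])<.1)
    lo=m&(W[...,2]>.005)&(W[...,2]<.08); P=W[lo]
    print('rack pts',len(P), P.min(0).round(3),P.max(0).round(3), np.median(P,0).round(3))
    print(cv2.minAreaRect((P[:,:2]*1000).astype(np.float32)))
    hi=P[P[:,2]>.04]; print('hi',len(hi)); print(cv2.minAreaRect((hi[:,:2]*1000).astype(np.float32)) if len(hi)>2 else '')
    dk=m&(d['pixels'].max(-1)<50); Q=W[dk]; print('dark',len(Q),np.nanmedian(Q,0),cv2.minAreaRect((Q[~np.isnan(Q[:,0]),:2]*1000).astype(np.float32)))
    g=(W[...,2]>.2)&(W[...,2]<.42)&(W[...,0]>.3)&(abs(W[...,1]-.06)<.2); print('reader',W[g].min(0),W[g].max(0),g.sum())
E
```

```text
top rack [ 0.55  -0.207  0.03 ]
top r2 [ 0.361 -0.206  0.012]
top r3 [ 0.181 -0.32   0.014]
top foot [0.742 0.11  0.014]
top jar [ 0.764 -0.156  0.071]
top pen [ 0.535 -0.016  0.019]
top dish [0.491 0.105 0.015]
rack pts 1481 [ 0.45  -0.306  0.005] [ 0.649 -0.107  0.069] [ 0.55  -0.206  0.016]
((549.27099609375, -206.7151641845703), (198.63800048828125, 199.52870178222656), 0.21022988855838776)
hi 483
((554.8449096679688, -207.25332641601562), (99.88795471191406, 116.05950927734375), 10.893028259277344)
dark 729 [ 0.54457435 -0.2071589   0.01275946] ((553.4346923828125, -205.69964599609375), (128.95248413085938, 81.53504180908203), 11.906901359558105)
reader [0.6395649  0.00813151 0.20033432] [0.77590541 0.09544853 0.34875457] 1216
side foot [0.747 0.048 0.012]
side jar [ 0.763 -0.163  0.068]
rack pts 2002 [ 0.457 -0.305  0.005] [ 0.648 -0.114  0.065] [ 0.55  -0.216  0.035]
((552.7992553710938, -209.4190673828125), (189.86831665039062, 191.50515747070312), 89.38166809082031)
hi 882
((555.0826416015625, -208.94046020507812), (102.46807098388672, 119.8357162475586), 10.475116729736328)
dark 387 [ 0.51207679 -0.2202387   0.01235106] ((545.4015502929688, -218.78961181640625), (107.91343688964844, 85.28275299072266), 10.891310691833496)
reader [ 0.64091199 -0.1399951   0.20005557] [1.22934862 0.25995522 0.41998116] 9208
```

View pics/c1.png

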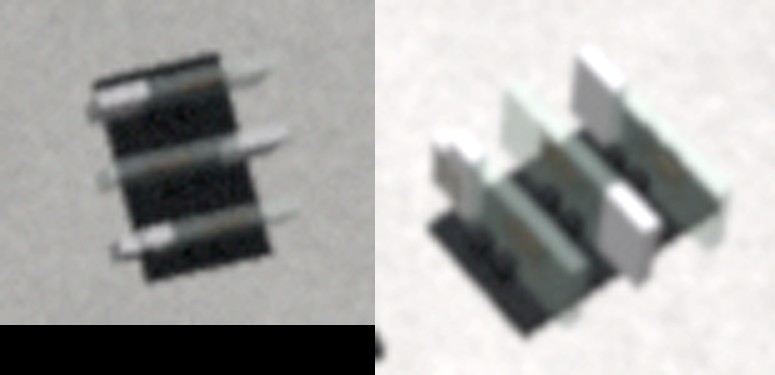

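The crop shows the front slide (nearest the robot), with its frosted end at +y. It has a stepped corner and a grey patch facing the robot, so it is the candidate for the notched slide. I'll check it with the wrist camera before grasping. Next: rack pose, reader geometry and wrist camera geometry.

```bash
python3 - <<'E'
from h import *
t=load('top'); s=load('side')
for n,d in(('top',t),('side',s)):
    W=cloud(d)
    foot=(W[...,2]>.006)&(W[...,2]<.03)&(np.hypot(W[...,0]-.75,W[...,1]-.06)<.1); P=W[foot]
    c,r=cv2.minEnclosingCircle((P[:,:2]*1000).astype(np.float32)); print(n,'foot',len(P),c,r,P[:,2].mean())
    g=(W[...,2]>.2)&(W[...,2]<.42)&(W[...,0]>.55)&(W[...,0]<.85)&(abs(W[...,1]-.06)<.1)
    # normals
    dx=np.roll(W,-1,1)-np.roll(W,1,1); dy=np.roll(W,-1,0)-np.roll(W,1,0)
    N=np.cross(dx,dy); N/=np.linalg.norm(N,axis=-1,keepdims=True)+1e-12
    N*=np.sign(np.sum(N*(d['world_from_camera'][:3,3]-W),-1,keepdims=True))
    P=W[g];n_=N[g]; ok=~np.isnan(n_[:,0]); P=P[ok];n_=n_[ok]
    _,lab,C=cv2.kmeans(n_.astype(np.float32),5,None,(3,50,1e-4),5,cv2.KMEANS_PP_CENTERS)
    for k in range(5):
        Q=P[lab[:,0]==k]; 
        if len(Q)<25: continue
        print(n,len(Q),'normal',C[k].round(2),'mean',Q.mean(0).round(3),'lo',np.percentile(Q,3,axis=0).round(3),'hi',np.percentile(Q,97,axis=0).round(3))
    hi=(W[...,2]>.045)&(W[...,2]<.07)&(abs(W[...,0]-.555)<.1)&(abs(W[...,1]+.207)<.09); P=W[hi]
    a=np.radians(11); R2=np.array([[np.cos(a),np.sin(a)],[-np.sin(a),np.cos(a)]])
    q=(P[:,:2]-[.555,-.207])@R2.T
    h=np.histogram(q[:,0],np.arange(-.07,.071,.01))[0]; print(n,'slides u-hist',h)
    for c0 in(-.044,0,.044):
        k=abs(q[:,0]-c0)<.015
        if k.sum()>10:
            vx,vy,x0,y0=cv2.fitLine((P[k,:2]).astype(np.float32),cv2.DIST_HUBER,0,.01,.01).ravel(); print('slide',c0,k.sum(),np.degrees(np.arctan2(vy,vx)),x0,y0,'v',np.percentile(q[k,1],[2,98]).round(3),'z',np.percentile(P[k,2],95))
u=slice(70,145)
cv2.imwrite('pics/c2.png',np.clip(np.hstack([cv2.resize(t['pixels'][70:145,280:350],(400,428),interpolation=2),cv2.resize(s['pixels'][105:225,365:435],(250,428),interpolation=2)])*1.5,0,255).astype(np.uint8))
w=snap('wrist'); print(w['hand_eye'].round(3),w['fovy'])
E
```

```text
top foot 670 (748.4677734375, 60.53240203857422) 97.42705535888672 0.013824187872314271
top 326 normal [-0.83 -0.17  0.35] mean [0.678 0.05  0.307] lo [0.645 0.016 0.228] hi [0.769 0.083 0.338]
top 209 normal [0.51 0.21 0.73] mean [0.713 0.063 0.329] lo [0.669 0.03  0.309] hi [0.769 0.088 0.345]
top 209 normal [-0.35  0.8   0.21] mean [0.709 0.075 0.306] lo [0.646 0.028 0.217] hi [0.772 0.093 0.343]
top 198 normal [-0.33  0.06  0.86] mean [0.683 0.053 0.323] lo [0.648 0.016 0.296] hi [0.739 0.08  0.346]
top 248 normal [-0.14 -0.68  0.55] mean [0.69  0.045 0.322] lo [0.652 0.011 0.297] hi [0.749 0.077 0.345]
top slides u-hist [  0   0 125  17   0   0  83  65   0   0  39 117   0   0]
slide -0.044 142 -78.66471 0.51183295 -0.21755515 v [-0.05   0.055] z 0.06429171394429978
slide 0 148 -78.11626 0.5542027 -0.20546673 v [-0.052  0.055] z 0.064899971811064
slide 0.044 156 -78.38133 0.5980714 -0.2015533 v [-0.056  0.051] z 0.06580226984560433
side foot 917 (746.3382568359375, 56.040401458740234) 98.47992706298828 0.013887142338765378
side 258 normal [ 0.04 -0.89 -0.16] mean [0.712 0.039 0.2
[... 260 characters left out ...]
41]
side 269 normal [-0.78 -0.45  0.02] mean [0.692 0.047 0.298] lo [0.645 0.012 0.215] hi [0.774 0.079 0.337]
side 230 normal [ 0.56 -0.6   0.4 ] mean [0.723 0.048 0.305] lo [0.659 0.011 0.219] hi [0.78  0.079 0.342]
side slides u-hist [  0  12 207  26   0   0 165  90   0   0  65 189   3   0]
slide -0.044 245 -76.898735 0.51042914 -0.2212998 v [-0.053  0.05 ] z 0.06268874071430738
slide 0 255 -77.468765 0.5516439 -0.20181577 v [-0.054  0.051] z 0.0622194724500541
slide 0.044 257 -78.99791 0.60226005 -0.23018083 v [-0.06   0.047] z 0.06236441967993826
[[ 0.001  0.957  0.292  0.08 ]
 [ 1.    -0.001  0.001 -0.   ]
 [ 0.001  0.292 -0.957 -0.093]
 [ 0.     0.     0.     1.   ]] 64.74436301695087
```

View pics/c2.png

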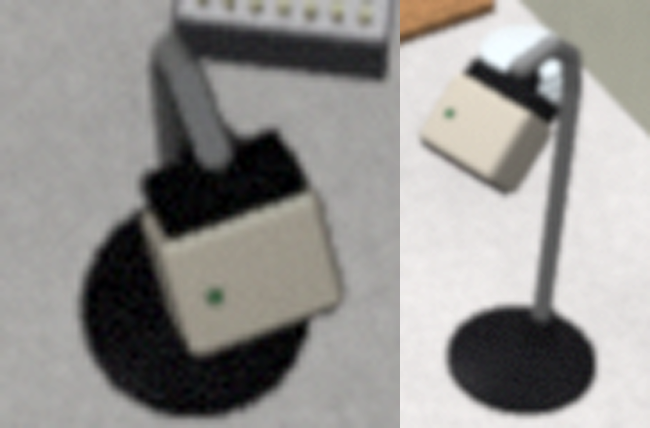

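The reader head is beige, with its front lower edge at crop (195,357)–(343,300), i.e. turned about 20° from the robot's x axis. I'll fit it exactly.

```bash
python3 - <<'E'
from h import *
for n in('top','side'):
    d=load(n); W=cloud(d); px=d['pixels'].astype(int)
    z=W[...,2]; near=(np.hypot(W[...,0]-.72,W[...,1]-.055)<.13)
    g=near&(z>.2)&(z<.36)&(px.max(-1)>70)&(px[...,2]-px[...,0]>8)
    m=cv2.erode(g.astype(np.uint8),np.ones((3,3)))>0; P=W[m]
    # main plane: ransac
    best=None; rng=np.random.default_rng(0)
    for _ in range(500):
        a,b,c=P[rng.choice(len(P),3,False)]; nn=np.cross(b-a,c-a); l=np.linalg.norm(nn)
        if l<1e-5: continue
        nn/=l; nn*=np.sign(nn[2]); 
        if nn[2]<.4: continue
        inl=abs((P-a)@nn)<.003
        if best is None or inl.sum()>best.sum(): best=inl
    Q=P[best]; c=Q.mean(0); nn=np.linalg.svd(Q-c)[2][2]; nn*=np.sign(nn[2])
    print(n,len(P),len(Q),'n',nn.round(3),'yaw',np.degrees(np.arctan2(-nn[1],-nn[0])).round(1),'elev',np.degrees(np.arcsin(nn[2])).round(1))
    G=W[g]; G=G[abs((G-c)@nn)<.005]
    lev=np.cross([0,0,1],nn); lev/=np.linalg.norm(lev); dn=np.cross(lev,nn); dn*=-np.sign(dn[2])
    q=np.stack([(G-c)@lev,(G-c)@dn],1); r=cv2.minAreaRect((q*1000).astype(np.float32)); print('rect',r)
    b=cv2.boxPoints(r)/1000; 
    for p in b: print('  corner',(c+p[0]*lev+p[1]*dn).round(3))
    low=np.percentile(q[:,1],98.5); mid=(np.percentile(q[:,0],1)+np.percentile(q[:,0],99))/2
    e=c+mid*lev+low*dn; print('edge mid',e.round(3),'window',(e-.025*nn).round(3),'zaxis',dn.round(3))
    f=near&(z>.006)&(z<.022)&(px.max(-1)<60); P=W[f][:,:2]
    # circle fit on outline
    from scipy.optimize import least_squares
    hull=cv2.convexHull((P*1000).astype(np.float32))[:,0]/1000
    o=least_squares(lambda v:np.hypot(*(hull-v).T)-.065,[.745,.06],loss='soft_l1',f_scale=.003); print('foot',len(P),o.x.round(3),np.abs(o.fun).mean())
    p=near&(z>.06)&(z<.22)&(W[...,0]>.72); 
    if p.sum()>5:print('post',p.sum(),np.median(W[p],0).round(3))
E
```

```text
top 385 340 n [-0.67  -0.237  0.704] yaw 19.5 elev 44.7
rect ((-2.7526931762695312, 1.972127914428711), (71.65194702148438, 55.79228591918945), 1.8122583627700806)
  corner [0.637 0.075 0.291]
  corner [0.674 0.086 0.331]
  corner [0.697 0.018 0.329]
  corner [0.659 0.007 0.29 ]
edge mid [0.649 0.04  0.292] window [0.666 0.046 0.274] zaxis [-0.663 -0.235 -0.711]
foot 599 [0.756 0.074] 0.001536277494906962
post 26 [0.77  0.085 0.206]
side 425 327 n [-0.664 -0.242  0.708] yaw 20.0 elev 45.0
rect ((-5.044097900390625, 0.26416778564453125), (74.97161865234375, 57.13387680053711), 1.6473617553710938)
  corner [0.637 0.073 0.29 ]
  corner [0.675 0.085 0.33 ]
  corner [0.699 0.014 0.329]
  corner [0.661 0.002 0.288]
edge mid [0.65  0.036 0.29 ] window [0.667 0.042 0.272] zaxis [-0.665 -0.242 -0.707]
foot 818 [0.757 0.071] 0.0038786654427687252
post 235 [0.772 0.077 0.146]
```

```bash
cat >> h.py <<'E'
def delta(pos,yawdeg=None):
    s=ctrl.state(); M=R.from_euler('xyz',s['ee_rot']).as_matrix()
    print('t',round(s['time'],2),'pos',np.round(s['position'],4),'yawx',np.degrees(np.arctan2(M[1,0],M[0,0])).round(2),'d_tool cm',(M.T@(np.array(pos)-s['position'])*100).round(2),end=' ')
    if yawdeg is not None:
        a=np.degrees(np.arctan2(M[1,0],M[0,0])); print('turn',round(-np.radians((yawdeg-a+180)%360-180),3),end=' ')
    print('F',s['wrist_force'].round(1),'w',round(s['gripper_width']*92,1),'J',s['joints'].round(2))
E
python3 -c "
from h import *
delta([.52,-.254,.27],102)"
```

```text
t 0.15 pos [0.2772 0.5875 0.2914] yawx 154.75 d_tool cm [-57.86 -65.74   2.24] turn 0.921 F [ 0.8 -0.2  0.4] w 92.2 J [-0.87  0.5  -0.43  1.55  0.22  1.14 -0.21]
```

Emit:
jog_arm(
  moves=[0.5,-3.0,-3.4,0.1,0,0.5,-3.2,-3.65,0.1,0,0.74,-3.2,-3.65,0.1,0,0.74,-3.2,-3.65,0.1,0,0.74,-3.2,-3.65,0.1,0],
)

```text
time: 0.78
position: [0.3437, 0.3559, 0.287]
ee_rot: [-3.141, 0.0, 2.701]
wrist_force: [1.3, -0.4, -0.2]
gripper_width: 0.506
```

Emit:
jog_arm(
  moves=[0.74,-3.2,-3.65,0.1,0,0.74,-3.2,-3.65,0.1,0,0.74,-3.2,-3.65,0.1,0,0.74,-3.2,-3.65,0.1,0,0.74,-3.2,-3.65,0.1,0],
)

```text
time: 1.4
position: [0.4104, 0.1228, 0.2822]
ee_rot: [3.141, 0.0, 2.701]
wrist_force: [0.8, -0.1, -0.5]
gripper_width: 0.257
```

Emit:
jog_arm(
  moves=[0.74,-3.2,-3.65,0.1,0,0.74,-3.2,-3.65,0.1,0,0.74,-3.2,-3.65,0.1,0,0.74,-3.2,-3.65,0.1,0,0.74,-3.2,-3.65,0.1,0],
)

```text
time: 2.02
position: [0.4773, -0.1104, 0.2772]
ee_rot: [3.141, 0.0, 2.701]
wrist_force: [0.9, 1.7, -0.0]
gripper_width: 0.259
```

Emit:
jog_arm(
  moves=[0.74,-3.3,-3.7,0.2,0,0.74,-3.4,-3.7,0.2,0,0.74,-3.3,-3.7,0.2,0,0.74,0,0,0,0.184,0.74,0,0,0,0.184],
)

```text
time: 2.65
position: [0.5198, -0.2529, 0.2705]
ee_rot: [-3.141, -0.001, 2.325]
wrist_force: [0.3, -0.0, -0.4]
gripper_width: 0.258
```

Emit:
jog_arm(
  moves=[0.74,0,0,0,0.184,0.74,0,0,0,0.184,0.74,0,0,0,0.185,0.74,0,0,0,0],
)

```text
time: 3.15
position: [0.5201, -0.2518, 0.2709]
ee_rot: [-3.141, -0.0, 1.782]
wrist_force: [0.4, 0.4, 0.0]
gripper_width: 0.264
```

```bash
python3 - <<'E'
from h import *
delta([.52,-.254,.14],102)
w=snap('wrist'); cv2.imwrite('pics/w1.png',np.clip(w['pixels']*1.5,0,255).astype(np.uint8))
W=cloud(w)
hi=(W[...,2]>.05)&(W[...,2]<.072)&(abs(W[...,0]-.555)<.1)&(abs(W[...,1]+.207)<.1); P=W[hi]
a=np.radians(12); q=(P[:,:2]-[.555,-.207])@np.array([[np.cos(a),np.sin(a)],[-np.sin(a),np.cos(a)]]).T
print(np.histogram(q[:,0],np.arange(-.07,.071,.005))[0])
for c0 in(-.044,0,.044):
    k=abs(q[:,0]-c0)<.013
    if k.sum()>10: r=cv2.minAreaRect((P[k,:2]*1000).astype(np.float32)); print(c0,k.sum(),r,'u med',np.median(q[k,0]).round(4),'v',np.percentile(q[k,1],[1,99]).round(3),'z',np.percentile(P[k,2],[50,95]).round(4))
E
```

```text
t 3.15 pos [ 0.5201 -0.2518  0.2709] yawx 102.09 d_tool cm [-0.22 -0.05 13.09] turn 0.002 F [0.4 0.4 0. ] w 24.3 J [ 0.2   0.37  0.26  1.78 -0.11  1.01  0.71]
[  0   0   0   0 510 512  12   0   0   0   0   0 281 604 481   0   0   0
   0   0   0 581 576 352   0   0   0   0]
-0.044 1034 ((510.80950927734375, -213.79769897460938), (9.413946151733398, 107.00355529785156), 11.973812103271484) u med -0.0446 v [-0.05   0.046] z [0.0605 0.0616]
0 1366 ((553.7674560546875, -206.47508239746094), (10.32761287689209, 110.03340911865234), 11.79878044128418) u med -0.0017 v [-0.053  0.055] z [0.0604 0.0617]
0.044 1509 ((597.8505249023438, -202.7113800048828), (10.769990921020508, 109.33477020263672), 11.631654739379883) u med 0.0415 v [-0.058  0.049] z [0.0602 0.0616]
```

View pics/w1.png

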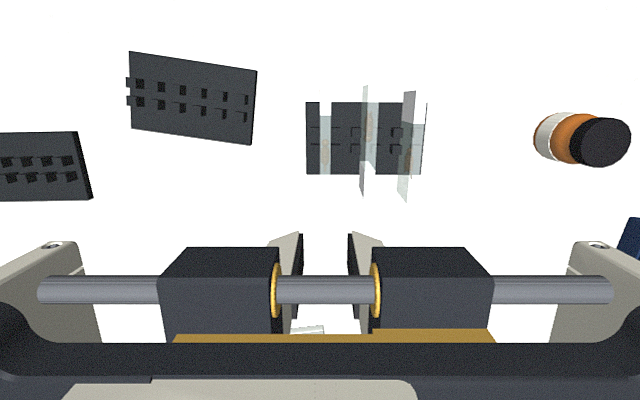

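The wrist view shows the rack at (365,138), with slides at columns ~325 (front), 365 and 408. The brightness boost washed out the frosted ends, so I'll enlarge the raw pixels to confirm the notch.

```bash
python3 - <<'E'
from h import *
w=load('wrist'); c=w['pixels'][70:215,290:440].astype(float); c=255*(c/255)**2
cv2.imwrite('pics/c3.png',cv2.resize(np.clip(c,0,255).astype(np.uint8),None,fx=4,fy=4,interpolation=2))
E
```

```text
(no output)
```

View pics/c3.png

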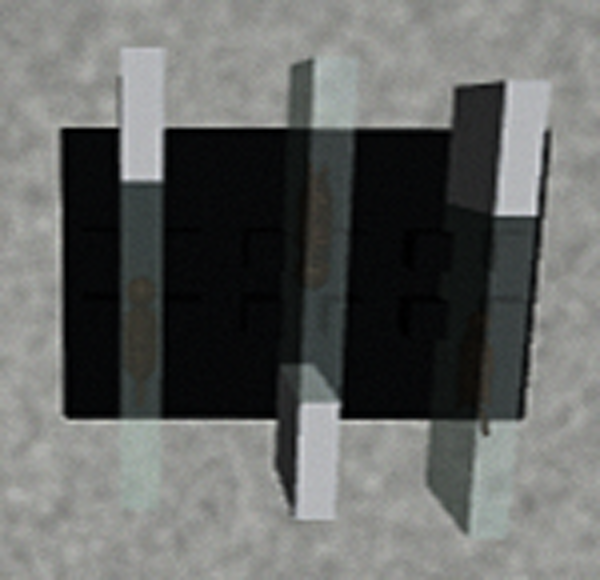

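No notch can be told apart in plan, since its floor is the same white, so I'll use the depth profile along each slide's top.

```bash
python3 - <<'E'
from h import *
W=cloud(load('wrist')); a=np.radians(12)
q=(W[...,:2]-[.555,-.207])@np.array([[np.cos(a),np.sin(a)],[-np.sin(a),np.cos(a)]]).T
for c0 in(-.0446,-.0017,.0415):
    print(c0,[(round(v*1000),round(float(np.nanpercentile(W[...,2][k],90))*1000)) for v in np.arange(-.066,.067,.006) if (k:=(abs(q[...,0]-c0)<.004)&(abs(q[...,1]-v)<.003)).sum()>3])
W=cloud(load('side'))
q=(W[...,:2]-[.555,-.207])@np.array([[np.cos(a),np.sin(a)],[-np.sin(a),np.cos(a)]]).T
for c0 in(-.0446,-.0017,.0415):
    print(c0,[(round(v*1000),round(float(np.nanpercentile(W[...,2][k],95))*1000)) for v in np.arange(-.066,.067,.006) if (k:=(abs(q[...,0]-c0)<.006)&(abs(q[...,1]-v)<.003)).sum()>1])
E
```

```text
-0.0446 [(-48, 61), (-42, 61), (-36, 61), (-30, 61), (-24, 62), (-18, 299), (-12, 318), (-6, 290), (0, 61), (6, 61), (12, 61), (18, 61), (24, 61), (30, 61), (36, 61), (42, 61), (48, 61), (54, 49), (60, 49), (66, 2)]
-0.0017 [(-66, 1), (-60, 1), (-54, 61), (-48, 61), (-42, 61), (-36, 61), (-30, 62), (-24, 61), (-18, 315), (-12, 315), (-6, 296), (0, 295), (6, 61), (12, 61), (18, 61), (24, 61), (30, 61), (36, 61), (42, 61), (48, 62), (54, 61), (60, 1), (66, 1)]
0.0415 [(-66, 1), (-60, 61), (-54, 61), (-48, 61), (-42, 61), (-36, 61), (-30, 61), (-24, 61), (-18, 61), (-12, 61), (-6, 61), (0, 287), (6, 61), (12, 61), (18, 61), (24, 61), (30, 61), (36, 61), (42, 61), (48, 61), (54, 1), (60, 1), (66, 2)]
-0.0446 [(-66, 3), (-60, 2), (-54, 57), (-48, 62), (-42, 60), (-36, 61), (-30, 62), (-24, 62), (-18, 63), (-12, 59), (-6, 64), (0, 62), (6, 63), (12, 62), (18, 61), (24, 62), (30, 62), (36, 60), (42, 61), (48, 51), (54, 48), (60, 44), (66, 3)]
-0.0017 [(-66, 3), (-60, 15), (-54, 61), (-48, 62), (-42, 61), (-36, 61), (-30, 60), (-24, 61), (-18, 62), (-12, 63), (-6, 62), (0, 61), (6, 60), (12, 60), (18, 59), (24, 62), (30, 63), (36, 61), (42, 60), (48, 62), (54, 59), (60, 2), (66, 2)]
0.0415 [(-66, 21), (-60, 60), (-54, 62), (-48, 61), (-42, 61), (-36, 62), (-30, 60), (-24, 60), (-18, 61), (-12, 60), (-6, 61), (0, 59), (6, 60), (12, 61), (18, 63), (24, 62), (30, 60), (36, 60), (42, 60), (48, 61), (54, 4), (60, 4), (66, 3)]
```

Confirmed: the front slide (wrist column ~325) drops to 49 mm over its last 12 mm at the frosted +y end; the other two stay at 61 mm. I'm taking it at its clear (−y) end.

Emit:
jog_arm(
  moves=[0.74,0.36,-0.14,4.5,0,0.74,0,0,5.0,0,0.74,0,0,5.0,0,0.74,0,0,3.7,0,0.74,0,0,0,0],
)

```text
time: 3.82
position: [0.5157, -0.2476, 0.0863]
ee_rot: [-3.136, -0.004, 1.783]
wrist_force: [0.4, -0.5, 0.9]
gripper_width: 0.26
```

Emit:
jog_arm(
  moves=[1,0,0,0,0,1,0,0,0,0,1,0,0,0,0,1,0,0,0,0],
  newtons=30,
)

```text
time: 4.32
position: [0.5195, -0.2495, 0.0912]
ee_rot: [3.138, 0.002, 1.78]
wrist_force: [0.1, 0.8, 7.7]
gripper_width: 0.109
```

```bash
python3 -c "
from h import *
delta([.518,-.2486,.19],102)"
```

```text
t 4.33 pos [ 0.5195 -0.2495  0.0912] yawx 101.99 d_tool cm [ 0.09 -0.09 -9.88] turn -0.0 F [0.1 0.8 7.7] w 10.0 J [ 0.25  0.61  0.2   1.89 -0.19  0.66  0.77]
```

Emit:
jog_arm(
  moves=[1,0,0,-3,0,1,0,0,-4,0,1,-1,-0.5,-1.5,0,1,-3.3,-2.2,0,0,1,-3.5,-2.4,0,0],
)

```text
time: 4.95
position: [0.484, -0.3365, 0.1744]
ee_rot: [3.141, 0.0, 1.782]
wrist_force: [0.6, -0.2, -0.8]
gripper_width: 0.106
```

Emit:
jog_arm(
  moves=[1,-3.5,-2.4,0,0,1,-2.8,-1.8,1.5,0,1,0,0,3,0,1,0,0,2.5,0,1,0,0,0,0],
)

```text
time: 5.58
position: [0.4542, -0.4053, 0.1018]
ee_rot: [-3.138, -0.004, 1.779]
wrist_force: [0.7, -0.1, -0.3]
gripper_width: 0.107
```

```bash
python3 -c "
from h import *
delta([.458,-.407,.083],102)
d=snap('side'); cv2.imwrite('pics/s2.png',cv2.resize(d['pixels'][200:400,330:600],None,fx=2.8,fy=2.8,interpolation=2))"
```

```text
t 5.58 pos [ 0.4542 -0.4053  0.1018] yawx 101.94 d_tool cm [-0.26  0.34  1.88] turn -0.001 F [ 0.7 -0.1 -0.3] w 9.8 J [ 0.51  0.65  0.23  1.79 -0.21  0.73  1.06]
```

View pics/s2.png

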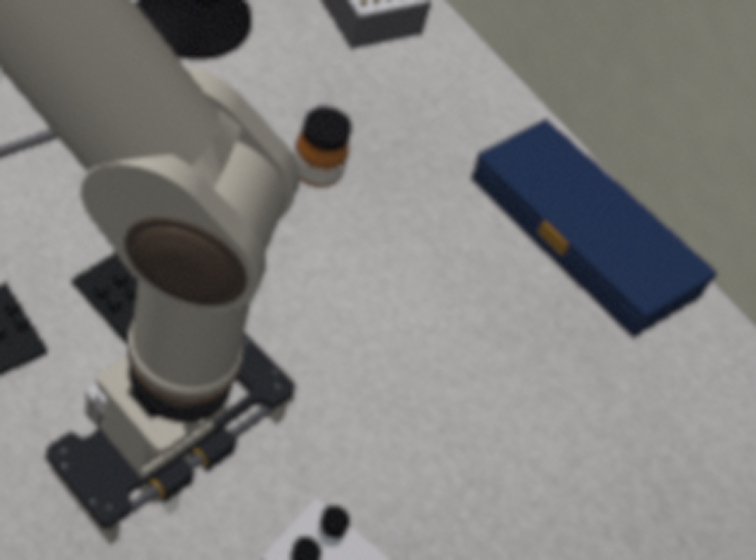

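The view shows the hand at (170,400) in the free area, with the slide hidden below it. Lowering to contact.

Emit:
jog_arm(
  moves=[1,0,0,1.4,0,1,0,0,0.3,0,1,0,0,0,0],
)

```text
time: 6.0
position: [0.4564, -0.4059, 0.0872]
ee_rot: [-3.142, -0.0, 1.78]
wrist_force: [0.1, -0.4, -1.1]
gripper_width: 0.107
```

```bash
python3 -c "
from h import *
delta([.458,-.407,.082],102)"
```

```text
t 6.0 pos [ 0.4564 -0.4059  0.0872] yawx 101.99 d_tool cm [-0.14  0.14  0.52] turn -0.0 F [ 0.1 -0.4 -1.1] w 9.9 J [ 0.52  0.67  0.22  1.8  -0.21  0.7   1.07]
```

Emit:
jog_arm(
  moves=[1,0,0,0.3,0,1,0,0,0.2,0,1,0,0,0,0],
)

```text
time: 6.38
position: [0.4563, -0.4059, 0.0821]
ee_rot: [-3.141, -0.0, 1.78]
wrist_force: [0.8, 0.1, -1.4]
gripper_width: 0.107
```

Emit:
jog_arm(
  moves=[1,0,0,0.15,0,1,0,0,0,0],
)

```text
time: 6.62
position: [0.4565, -0.4061, 0.0813]
ee_rot: [3.141, 0.0, 1.78]
wrist_force: [-1.7, 0.3, 5.6]
gripper_width: 0.105
```

Contact with the bench is confirmed (5.6 N). I'll release to 24 mm, rise so only the upper part is straddled, and go to mid-length, still on the clear part. Then I'll tip it over from the label side.

Emit:
jog_arm(
  moves=[0.74,0,0,0,0,0.74,0,0,0,0,0.74,0,0,-1.2,0,0.74,0,0,-1.2,0,0.74,1.5,0,0,0],
)

```text
time: 7.25
position: [0.4539, -0.3929, 0.1066]
ee_rot: [3.139, 0.004, 1.778]
wrist_force: [0.5, 0.6, -0.5]
gripper_width: 0.259
```

Emit:
jog_arm(
  moves=[0.74,2.2,0,0,0,0.74,0,0,0,0],
)

```text
time: 7.5
position: [0.4485, -0.3668, 0.1045]
ee_rot: [-3.141, -0.003, 1.783]
wrist_force: [0.8, -0.6, 1.1]
gripper_width: 0.262
```

```bash
python3 - <<'E'
from h import *
delta([.458,-.407,.082],102)
w=snap('wrist'); cv2.imwrite('pics/w2.png',w['pixels'])
W=cloud(w); T=T_tool(ctrl.state()); L=(W-T[:3,3])@T[:3,:3]
k=(W[...,2]>.03)&(W[...,2]<.06)&(abs(L[...,1])<.06)&(abs(L[...,0])<.15); P=L[k]
print(len(P),np.percentile(P,[2,50,98],axis=0).round(3)); print(cv2.minAreaRect((P[:,:2]*1000).astype(np.float32)))
E
```

```text
t 7.5 pos [ 0.4485 -0.3668  0.1045] yawx 102.13 d_tool cm [-4.14  0.08  2.23] turn 0.002 F [ 0.8 -0.6  1.1] w 24.1 J [ 0.46  0.6   0.23  1.87 -0.2   0.69  1.02]
4057 [[-0.042 -0.024  0.046]
 [ 0.013 -0.001  0.054]
 [ 0.054  0.022  0.067]]
((5.628429412841797, -3.813068389892578), (95.90724182128906, 52.67235565185547), 23.178863525390625)
```

View pics/w2.png

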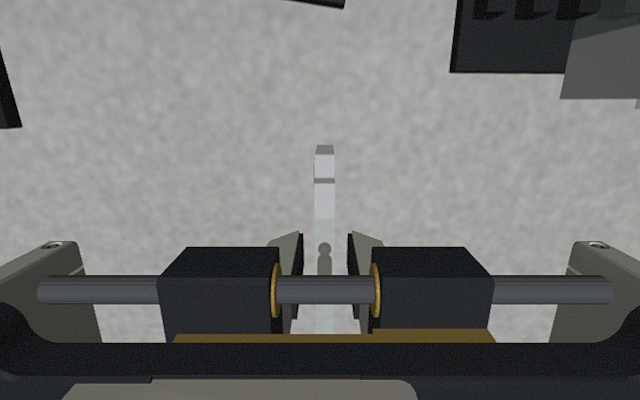

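The slide stands centred between the fingers, with its frosted end at (325,180) and the notch step visible. The fingers are on the clear part. Tipping towards +tool y.

Emit:
jog_arm(
  moves=[0.74,0,0.7,0,0,0.74,0,0.5,0,0,0.74,0,0.5,0,0,0.74,0,0.3,0,0,0.74,0,0,0,0],
)

```text
time: 8.18
position: [0.4686, -0.3656, 0.1046]
ee_rot: [3.141, 0.0, 1.78]
wrist_force: [-0.3, -0.3, -0.0]
gripper_width: 0.261
```

```bash
python3 - <<'E'
from h import *
delta([.458,-.407,.082],102)
w=snap('wrist'); cv2.imwrite('pics/w3.png',w['pixels'])
E
```

```text
t 8.18 pos [ 0.4686 -0.3656  0.1046] yawx 102.0 d_tool cm [-3.83 -1.9   2.26] turn 0.0 F [-0.3 -0.3 -0. ] w 24.0 J [ 0.44  0.62  0.23  1.84 -0.2   0.71  1.  ]
```

View pics/w3.png

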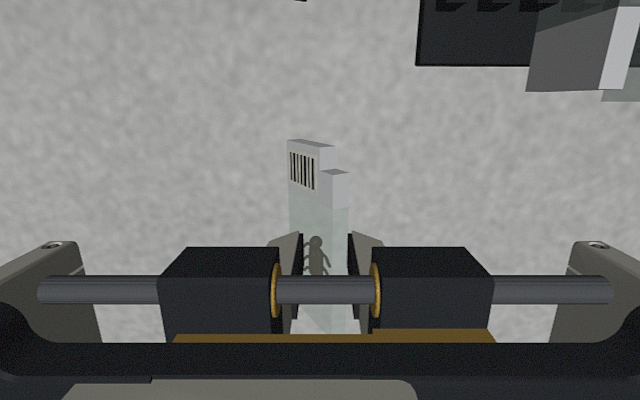

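The slide leans on the far finger with the label up at (302,170). Opening gradually lets it down flat.

Emit:
jog_arm(
  moves=[0.65,0,0,0,0,0.55,0,0,0,0,0.4,0,0,0,0,0.2,0,0,0,0,0.1,0,0,-1,0],
)

```text
time: 8.85
position: [0.4677, -0.3652, 0.1143]
ee_rot: [-3.14, -0.001, 1.78]
wrist_force: [-0.7, -0.8, -0.7]
gripper_width: 0.724
```

Emit:
jog_arm(
  moves=[0.1,-2,0,-6,0,0.1,-6,0,0,0,0.1,-2,0,0,0,0.1,0,0,0,0],
)

```text
time: 9.35
position: [0.4883, -0.4653, 0.1747]
ee_rot: [-3.142, 0.002, 1.777]
wrist_force: [-0.3, 0.4, -0.4]
gripper_width: 0.9
```

```bash
python3 - <<'E'
from h import *
delta([.458,-.407,.082],102)
w=snap('wrist'); cv2.imwrite('pics/w4.png',w['pixels'])
W=cloud(w); T=T_tool(ctrl.state()); L=(W-T[:3,3])@T[:3,:3]
k=(W[...,2]>.006)&(W[...,2]<.05)&(abs(L[...,1])<.08)&(L[...,0]>-.02)&(L[...,0]<.2)&(np.hypot(W[...,0]-.47,W[...,1]+.37)<.1); P=W[k]
print(len(P),np.percentile(P,[2,50,98],axis=0).round(3)); 
m=cv2.morphologyEx(k.astype(np.uint8),cv2.MORPH_OPEN,np.ones((5,5))); P=W[m>0]
r=cv2.minAreaRect((P[:,:2]*1000).astype(np.float32)); print(r, cv2.boxPoints(r).round(0).tolist())
E
```

```text
t 9.35 pos [ 0.4883 -0.4653  0.1747] yawx 101.83 d_tool cm [ 6.35 -1.77  9.26] turn -0.003 F [-0.3  0.4 -0.4] w 82.8 J [ 0.54  0.64  0.26  1.59 -0.19  0.93  1.07]
9162 [[ 0.45  -0.415  0.009]
 [ 0.478 -0.364  0.01 ]
 [ 0.507 -0.321  0.012]]
((478.4580993652344, -367.9600830078125), (50.12113571166992, 99.3338851928711), 12.025139808654785) [[444.0, -325.0], [464.0, -422.0], [513.0, -411.0], [493.0, -314.0]]
```

View pics/w4.png

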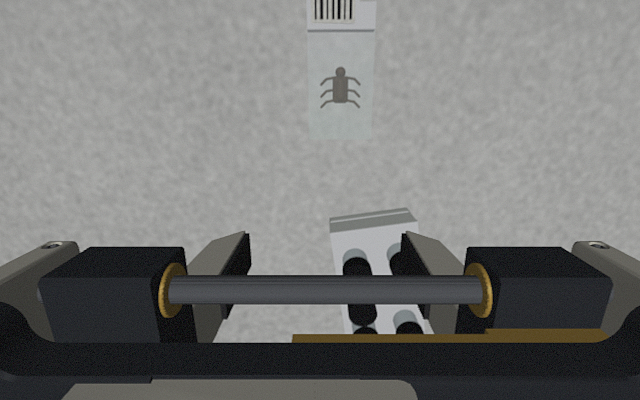

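The slide lies flat with the label up: barcode at (335,10), clear tail edge at row 138, tail midpoint (0.4885, −0.4165). I'll grip its long edges lightly at the very tail, then raise along an arc so the frosted end stays on the bench and the slide pitches to 45°.

Emit:
jog_arm(
  moves=[0.2,4.8,1.0,0,0,0.2,0,0,4.5,0,0.2,0,0,4.0,0,0.2,0,0,2.0,0,0.2,0,0,0,0],
)

```text
time: 10.02
position: [0.4887, -0.4129, 0.0683]
ee_rot: [-3.141, -0.002, 1.781]
wrist_force: [-0.1, 0.3, 0.3]
gripper_width: 0.8
```

```bash
python3 - <<'E'
from h import *
delta([.4885,-.416,.067],102)
w=snap('wrist')
W=cloud(w); T=T_tool(ctrl.state()); L=(W-T[:3,3])@T[:3,:3]
k=(W[...,2]>.006)&(W[...,2]<.016)&(abs(L[...,1])<.045)&(L[...,0]>-.02)&(L[...,0]<.16); P=L[k]
print(len(P),np.percentile(P,[1,50,99],axis=0).round(4)); print(cv2.minAreaRect((P[:,:2]*1000).astype(np.float32)))
E
```

```text
t 10.03 pos [ 0.4887 -0.4129  0.0683] yawx 102.03 d_tool cm [-0.3  -0.09  0.13] turn 0.001 F [-0.1  0.3  0.3] w 73.6 J [ 0.5   0.74  0.22  1.72 -0.23  0.71  1.05]
23492 [[-0.0022 -0.0378  0.0565]
 [ 0.0575 -0.0014  0.0585]
 [ 0.1059  0.0355  0.0603]]
((49.10355758666992, -0.21297454833984375), (89.8157958984375, 116.01715087890625), 89.72209167480469)
```

Emit:
jog_arm(
  moves=[0.2,-0.3,0,0.1,0,1,0,0,0,0,1,0,0,0,0,1,0,0,0,0,1,0,0,0,0],
  newtons=4,
)

```text
time: 10.7
position: [0.4895, -0.4172, 0.0682]
ee_rot: [3.141, 0.0, 1.78]
wrist_force: [0.9, 0.7, 1.0]
gripper_width: 0.545
```

```bash
python3 - <<'E'
from h import *
delta([.4885,-.416,.067],102)
E
```

```text
t 10.7 pos [ 0.4895 -0.4172  0.0682] yawx 101.97 d_tool cm [ 0.14 -0.07  0.12] turn -0.0 F [0.9 0.7 1. ] w 50.1 J [ 0.5   0.74  0.22  1.71 -0.23  0.71  1.05]
```

Gripped at 50.1 mm across the long edges. Now the lifting arc.

Emit:
jog_arm(
  moves=[1,0.05,0,-0.8,0,1,0.15,0,-0.85,0,1,0.2,0,-0.8,0,1,0.25,0,-0.8,0,1,0.35,0,-0.75,0],
)

```text
time: 11.32
position: [0.4874, -0.4073, 0.1087]
ee_rot: [3.141, 0.0, 1.78]
wrist_force: [-0.1, -0.0, -1.1]
gripper_width: 0.542
```

```bash
cat > pitch.py <<'E'
from h import *
delta([.4885,-.416,.067],102)
w=snap('wrist'); cv2.imwrite('pics/wp.png',w['pixels'])
W=cloud(w); T=T_tool(ctrl.state()); L=(W-T[:3,3])@T[:3,:3]
k=(abs(L[...,1])<.02)&(L[...,0]>.012)&(L[...,0]<.12)&(W[...,2]>.004)&(L[...,2]>.03)
P=L[k][:,[0,2]]; print(len(P))
if len(P)>50:
    for x in np.arange(.015,.12,.012):
        q=P[abs(P[:,0]-x)<.003]
        if len(q)>5: print(round(x,3),np.median(q[:,1]).round(4),len(q))
    vx,vy,x0,y0=cv2.fitLine(P.astype(np.float32),cv2.DIST_HUBER,0,.01,.01).ravel(); print('pitch down deg',np.degrees(np.arctan2(vy,vx)),'x range',np.percentile(P[:,0],[1,99]),'z at',x0,y0)
E
python3 pitch.py
```

```text
t 11.32 pos [ 0.4874 -0.4073  0.1087] yawx 101.98 d_tool cm [-0.88 -0.07  4.17] turn -0.0 F [-0.1 -0.  -1.1] w 49.9 J [ 0.48  0.67  0.24  1.73 -0.21  0.77  1.03]
12852
0.015 0.0627 929
0.027 0.0677 918
0.039 0.0728 888
0.051 0.0778 849
0.063 0.0828 883
0.075 0.0878 866
0.087 0.0924 811
0.099 0.0976 616
pitch down deg 22.533108 x range [0.01287472 0.10243868] z at 0.055577505 0.079622775
```

It droops as planned: pitch is 22.5° so far.

Emit:
jog_arm(
  moves=[1,0.35,0,-0.72,0,1,0.42,0,-0.7,0,1,0.5,0,-0.66,0,1,0.55,0,-0.62,0,1,0.6,0,-0.58,0],
)

```text
time: 12.0
position: [0.4822, -0.3833, 0.1412]
ee_rot: [3.142, 0.0, 1.78]
wrist_force: [0.0, 0.4, -0.8]
gripper_width: 0.546
```

Emit:
jog_arm(
  moves=[1,0,0,0,0],
)

```text
time: 12.12
position: [0.4826, -0.3831, 0.1413]
ee_rot: [3.141, 0.0, 1.781]
wrist_force: [0.5, 0.1, -0.8]
gripper_width: 0.542
```

```bash
python3 pitch.py
```

```text
t 12.12 pos [ 0.4826 -0.3831  0.1413] yawx 102.02 d_tool cm [-3.34 -0.12  7.43] turn 0.0 F [ 0.5  0.1 -0.8] w 49.8 J [ 0.44  0.6   0.25  1.77 -0.2   0.8   1.  ]
8948
0.015 0.066 1060
0.027 0.0778 935
0.039 0.0898 807
0.051 0.1017 725
0.063 0.1136 647
0.075 0.1246 483
pitch down deg 44.561573 x range [0.01243613 0.08201502] z at 0.042594586 0.09326557
```

Pitch is 44.6°. Clamping firmly, then lifting and re-measuring.

Emit:
jog_arm(
  moves=[1,0,0,0,0,1,0,0,0,0,1,0,0,0,0],
  newtons=50,
)

```text
time: 12.55
position: [0.4823, -0.3839, 0.1407]
ee_rot: [-3.141, 0.0, 1.78]
wrist_force: [-0.5, 0.0, 0.1]
gripper_width: 0.53
```

Emit:
jog_arm(
  moves=[1,0,0,-2,0,1,0,0,-4,0,1,0,0,-5,0.1,1,0,0,-5,0.18,1,0,0,-2,0.18],
)

```text
time: 13.18
position: [0.483, -0.3849, 0.3262]
ee_rot: [3.135, 0.002, 1.313]
wrist_force: [0.9, 0.4, -0.4]
gripper_width: 0.529
```

Emit:
jog_arm(
  moves=[1,0,0,0,0.18,1,0,0,0,0.18,1,0,0,0,0.18,1,0,0,0,0.18,1,0,0,0,0.18],
)

```text
time: 13.8
position: [0.4821, -0.3837, 0.3222]
ee_rot: [3.141, -0.001, 0.414]
wrist_force: [0.3, 0.5, -0.2]
gripper_width: 0.528
```

Emit:
jog_arm(
  moves=[1,0,0,0,0.076,1,0,0,0,0],
)

```text
time: 14.05
position: [0.4823, -0.3836, 0.3219]
ee_rot: [3.141, -0.001, 0.345]
wrist_force: [0.4, 0.1, -0.9]
gripper_width: 0.528
```

```bash
cat >> pitch.py <<'E'
k=(abs(L[...,1])<.03)&(L[...,0]>.012)&(L[...,0]<.12)&(L[...,2]>.03)&(L[...,2]<.2)
P=L[k]; n=np.linalg.svd(P-P.mean(0),full_matrices=False)[2][2] if len(P)<20000 else None; 
if n is not None:
    n*=-np.sign(n[2]); print('normal tool',n.round(3),'world',(T[:3,:3]@n).round(3),'angle to window deg',np.degrees(np.arccos((T[:3,:3]@n)@[.667,.238,.707])).round(2))
    c=P.mean(0); xd=np.array([-n[2],0,n[0]]); xd/=np.linalg.norm(xd); s=(P-c)@xd; e=np.percentile(s,99.5); ys=np.percentile(P[:,1],[1,99]); print('y ext',ys)
    lab=c+(e-.015)*xd; 
    yt=np.array([0,1,0.]); # slide z = -? label is 6mm toward -slide z
    sz=np.cross(xd,n); lab[1]=0; lab=lab-.006*sz; lw=T[:3,3]+T[:3,:3]@lab
    tgt=np.array([.664,.042,.270])+.1*np.array([-.667,-.238,-.707])
    print('slide z tool',sz.round(2),'label tool',lab.round(4),'label world',lw.round(4),'dist err mm',((lw-tgt)*1000).round(1),'needed tool cm',(T[:3,:3].T@(tgt-lw)*100).round(2))
E
python3 pitch.py; python3 -c "
from h import *
delta([.536,-.01,.32],19.7)"
```

```text
t 14.05 pos [ 0.4823 -0.3836  0.3219] yawx 19.75 d_tool cm [-0.52  3.25 25.49] turn -1.436 F [ 0.4  0.1 -0.9] w 48.6 J [ 0.18  0.43  0.6   1.64 -0.26  1.16 -0.38]
8629
0.015 0.0675 1039
0.027 0.0795 910
0.039 0.0916 796
0.051 0.1035 705
0.063 0.1155 617
0.075 0.1271 447
pitch down deg 44.86574 x range [0.01249396 0.08019589] z at 0.04194244 0.0944981
normal tool [ 0.706  0.001 -0.708] world [0.664 0.238 0.709] angle to window deg nan
y ext [-0.0248701   0.02405927]
slide z tool [-0.  1.  0.] label tool [ 0.07   -0.006   0.1225] label world [ 0.5462 -0.3543  0.1993] dist err mm [ -51.1 -372.5    0. ] needed tool cm [ 17.43 -33.32  -0.  ]
t 14.1 pos [ 0.4823 -0.3837  0.3217] yawx 19.8 d_tool cm [ 17.71 -33.34   0.17] turn 0.002 F [ 0.6  0.2 -0.7] w 48.5 J [ 0.18  0.43  0.6   1.64 -0.26  1.16 -0.38]pitch.py:15: RuntimeWarning: invalid value encountered in arccos
  n*=-np.sign(n[2]); print('normal tool',n.round(3),'world',(T[:3,:3]@n).round(3),'angle to window deg',np.degrees(np.arccos((T[:3,:3]@n)@[.667,.238,.707])).round(2))
```

The slide normal matches the window axis within noise (pitch 44.9°). Remaining label shift in tool axes: +17.4, −33.3, 0 cm. Moving across first, then approaching from behind.

Emit:
jog_arm(
  moves=[1,0.8,-3,0,0,1,1,-4.5,0,0,1,1,-4.5,0,0,1,1,-4.5,0,0,1,1,-4.5,0,0],
)

```text
time: 14.72
position: [0.4564, -0.1685, 0.3214]
ee_rot: [3.141, -0.001, 0.345]
wrist_force: [1.1, 0.2, -0.4]
gripper_width: 0.529
```

Emit:
jog_arm(
  moves=[1,1,-4.5,0,0,1,1,-4.5,0,0,1,1.6,-2.3,0,0,1,2,-1,0,0,1,2,0,0,0],
)

```text
time: 15.35
position: [0.488, -0.0277, 0.3213]
ee_rot: [3.141, -0.001, 0.346]
wrist_force: [-0.1, 0.3, -0.9]
gripper_width: 0.527
```

Emit:
jog_arm(
  moves=[1,2,0,0,0,1,1.5,0,0,0,1,0.8,0,0,0,1,0,0,0,0],
)

```text
time: 15.85
position: [0.5275, -0.0142, 0.3206]
ee_rot: [3.141, 0.001, 0.344]
wrist_force: [-1.1, 0.0, -0.7]
gripper_width: 0.528
```

```bash
python3 pitch.py
```

```text
t 15.85 pos [ 0.5275 -0.0142  0.3206] yawx 19.69 d_tool cm [-17.2   36.51  25.38] turn -1.437 F [-1.1  0.  -0.7] w 48.6 J [-0.39  0.23  0.43  1.85 -0.11  1.08 -1.15]
8727
0.015 0.0672 1061
0.027 0.0792 920
0.039 0.0913 796
0.051 0.1032 707
0.063 0.1153 617
0.075 0.1264 460
pitch down deg 44.914356 x range [0.01248432 0.08075253] z at 0.042144425 0.09433233
normal tool [ 0.706 -0.    -0.708] world [0.666 0.238 0.707] angle to window deg nan
y ext [-0.02485703  0.02409974]
slide z tool [ 0.  1. -0.] label tool [ 0.0706 -0.006   0.1227] label world [0.5914 0.015  0.1978] dist err mm [-5.9 -3.2 -1.5] needed tool cm [ 0.66 -0.1  -0.15]pitch.py:15: RuntimeWarning: invalid value encountered in arccos
  n*=-np.sign(n[2]); print('normal tool',n.round(3),'world',(T[:3,:3]@n).round(3),'angle to window deg',np.degrees(np.arccos((T[:3,:3]@n)@[.667,.238,.707])).round(2))
```

Emit:
jog_arm(
  moves=[1,0.65,-0.1,-0.15,0,1,0,0,0,0,1,0,0,0,0],
)

```text
time: 16.27
position: [0.5329, -0.0108, 0.3224]
ee_rot: [-3.141, -0.0, 0.344]
wrist_force: [-0.2, -0.0, -0.5]
gripper_width: 0.526
```

```bash
python3 pitch.py 2>/dev/null | tail -2; python3 - <<'E'
from h import *
s=snap('side'); w=load('wrist'); f=lambda i,a:cv2.resize(i,a,interpolation=2)
cv2.imwrite('pics/fin.png',np.hstack([f(s['pixels'][90:250,300:460],(400,400)),f(w['pixels'][:, :],(400,250))[:250] if 0 else cv2.copyMakeBorder(f(w['pixels'],(400,250)),75,75,0,0,0)]))
t=snap('top')
for n,d in(('top',t),('side',s)):
    W=cloud(d); px=d['pixels'].astype(int)
    # points near predicted label plane
    l=np.array([.597,.018,.199]); nn=np.array([.667,.238,.707])
    k=(np.linalg.norm(W-l,axis=-1)<.03)&(abs((W-l)@nn)<.012); print(n,k.sum(), ((W[k]-l)@nn).mean()*1000 if k.sum() else '')
E
```

```text
y ext [-0.02488048  0.02406618]
slide z tool [-0.  1.  0.] label tool [ 0.0701 -0.006   0.1227] label world [0.5969 0.0185 0.1997] dist err mm [-0.4  0.3  0.4] needed tool cm [0.03 0.04 0.04]
top 0 
side 14 0.3958289083812467
```

View pics/fin.png

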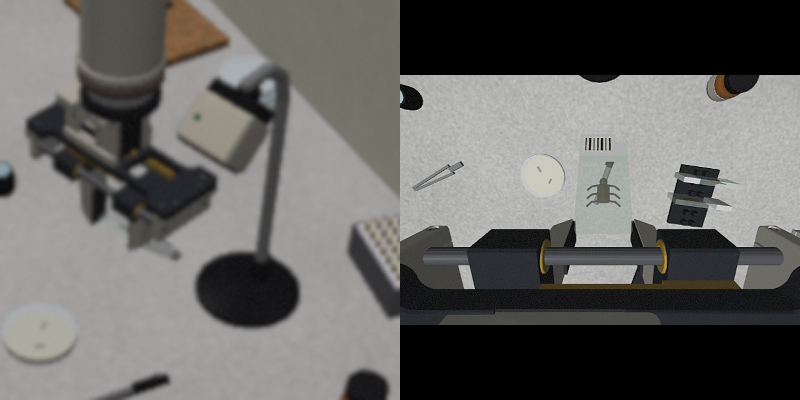

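The side view shows the slide held below and in front of the reader head (right tip at 175,255), with a clear gap. The wrist view shows the barcode up at (598,145) and the two other slides still in the rack. Handing in.

```bash
python3 -c "
from bench import ctrl
s=ctrl.state(); print(abs(s['qvel']).max(), s['time']); print(ctrl.finish_job())"
```

```text
0.0017092681417233834 16.425
the job is handed in; nothing more can be done
None
```

I took the notched slide out of the rack by its clear end, and the arm now holds it label up in front of the reader window. The job was handed in at 16.4 s; no verdict was reported.

- **How it was done:** The jog moves cannot tilt the tool, so I set the slide on free bench and tipped it over label up. I then gripped its long edges at the clear tail and raised it along an arc, with the frosted end resting on the bench, until it was pitched at about 45°. The fingers stayed on the clear part throughout.
- **Last checks:** The label's centre is within about 1 mm of the target, 10 cm out along the window's axis. The slide's pitch is 44.9°, its face squares with the window axis within measurement noise, and the arm was still. The grip is set to 50 N.
- **Less certain:** The window itself was never seen directly. I worked out its position from the reader's head and foot, and those estimates agreed to within about 7 mm; I aimed between them. The fixed cameras added little at the end: the side camera had 14 points near the label, which agreed within 0.4 mm, and the top camera could not see it.
- **Other things:** The final wrist picture showed the two other slides still in the rack and the dish, forceps and jar where they were. The pen showed in the side view. Nothing touched the reader.

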